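# Put the support pillars back in order of height

### The job

Put the four turned steel support pillars back into the cups of the storage strip in order of height, one in each cup: the shortest beside the upright end block, then each next taller one, the tallest at the far end. Leave each standing upright, flat on the floor of its cup, and do not knock any pillar over on the way.

Things in the scene. Friction and masses are not known exactly. Their poses are not given: they have to be found in the camera images.
- pillar_24: loose upright round pillar of turned bright steel, 36 mm in diameter and 24 mm tall (shortest of the four), with a shallow groove near its foot and a dark threaded hole in its flat top; it stands on its flat underside, origin at the centre of the underside, z up along its axis; 0.18 kg give or take 30 %. Grasp it across the 36 mm diameter
- pillar_38: loose upright round pillar of turned bright steel, 36 mm in diameter and 38 mm tall (second shortest of the four), with a shallow groove near its foot and a dark threaded hole in its flat top; it stands on its flat underside, origin at the centre of the underside, z up along its axis; 0.28 kg give or take 30 %. Grasp it across the 36 mm diameter
- pillar_52: loose upright round pillar of turned bright steel, 36 mm in diameter and 52 mm tall (second tallest of the four), with a shallow groove near its foot and a dark threaded hole in its flat top; it stands on its flat underside, origin at the centre of the underside, z up along its axis; 0.39 kg give or take 30 %. Grasp it across the 36 mm diameter
- pillar_66: loose upright round pillar of turned bright steel, 36 mm in diameter and 66 mm tall (tallest of the four), with a shallow groove near its foot and a dark threaded hole in its flat top; it stands on its flat underside, origin at the centre of the underside, z up along its axis; 0.49 kg give or take 30 %. Grasp it across the 36 mm diameter
- cup_a: one of four alike black cups in a row, 70 mm apart, on a fixed flat aluminium strip (66 x 330 x 8 mm); letters do not tell the order along the row. Outside diameter 60 mm, inside 51; inner floor 11 mm, rim 15 mm above the table. Origin: centre of its underside (8 mm above the table), z up, y along the row (one way or the other)
- cup_b: one of four alike black cups in a row, 70 mm apart, on a fixed flat aluminium strip (66 x 330 x 8 mm); letters do not tell the order along the row. Outside diameter 60 mm, inside 51; inner floor 11 mm, rim 15 mm above the table. Origin: centre of its underside (8 mm above the table), z up, y along the row (one way or the other)
- cup_c: one of four alike black cups in a row, 70 mm apart, on a fixed flat aluminium strip (66 x 330 x 8 mm); letters do not tell the order along the row. Outside diameter 60 mm, inside 51; inner floor 11 mm, rim 15 mm above the table. Origin: centre of its underside (8 mm above the table), z up, y along the row (one way or the other)
- cup_d: one of four alike black cups in a row, 70 mm apart, on a fixed flat aluminium strip (66 x 330 x 8 mm); letters do not tell the order along the row. Outside diameter 60 mm, inside 51; inner floor 11 mm, rim 15 mm above the table. Origin: centre of its underside (8 mm above the table), z up, y along the row (one way or the other)
- end_stop: fixed upright dark steel block on one end of the strip (either end; the other has only a low flat plate), 60 mm across the strip, 16 along it, top 50 mm above the table, two bright screw heads; its centre is 47 mm from that of the nearest cup. Origin: centre of its underside, 8 mm above the table, z up, y along the row (one way or the other)

How it is judged:
At the end, for the whole second after the job is handed in: Counted from the end block, the 24, 38, 52 and 66 mm pillars stand in the 1st to 4th cup (within 12 mm along and across the row of the cup's true centre), underside 8 to 13.5 mm above the table, upright within 0.06 rad, released and at rest (horizontal distance between pillar_24 and end_stop between 0.035 and 0.059 m and x of pillar_24 in the frame of end_stop between -0.012 and 0.012 m and height (world z) of pillar_24 between 0.008 and 0.0135 m and angle between each of pillar_24, pillar_38, pillar_52, pillar_66's own z axis and vertical below 0.06 rad and linear speed of each of pillar_24, pillar_38, pillar_52, pillar_66 below 0.02 m/s and contact force between the fingers and pillar_24 below 0.1 N and horizontal distance between pillar_38 and end_stop between 0.105 and 0.129 m and x of pillar_38 in the frame of end_stop between -0.012 and 0.012 m and height (world z) of pillar_38 between 0.008 and 0.0135 m and contact force between the fingers and pillar_38 below 0.1 N and horizontal distance between pillar_52 and end_stop between 0.175 and 0.199 m and x of pillar_52 in the frame of end_stop between -0.012 and 0.012 m and height (world z) of pillar_52 between 0.008 and 0.0135 m and contact force between the fingers and pillar_52 below 0.1 N and horizontal distance between pillar_66 and end_stop between 0.245 and 0.269 m and x of pillar_66 in the frame of end_stop between -0.012 and 0.012 m and height (world z) of pillar_66 between 0.008 and 0.0135 m and contact force between the fingers and pillar_66 below 0.1 N); the robot touches nothing.
It fails at once if the 24 mm pillar was knocked over (angle between pillar_24's own z axis and vertical above 0.7 rad).
It fails at once if the 38 mm pillar was knocked over (angle between pillar_38's own z axis and vertical above 0.7 rad).
It fails at once if the 52 mm pillar was knocked over (angle between pillar_52's own z axis and vertical above 0.7 rad).
It fails at once if the 66 mm pillar was knocked over (angle between pillar_66's own z axis and vertical above 0.7 rad).
It also fails if it takes over 93 s, if anything falls off the work surface, if the arm or the gripper's body presses on something with over 40 N, if the wrist force passes 120 N, or if a joint passes its speed limit or range.

### The arm

A 6-joint arm with a two-finger parallel gripper is mounted at the origin on the work surface; the furniture and walls round the work are solid. World frame = base frame: x ahead of the robot, y to its left, z up, the work surface at z = 0. Lengths are in m, angles in rad, forces in N, time in s.
With the tool pointing down it reaches from about 0.25 to 0.725 m from the base axis. Payload 4 kg.
Tool frame: the origin (TCP) lies midway between the tips of the shut fingers; the grasp point (between the pads) lies bot.pinch_z behind it (bot.pinch_z is the distance from the TCP to the grasp point, in m); z points along the fingers, y is the line along which they close (so a half turn about z gives the same grasp; the last joint's range is limited). The gripper opens to 85 mm and grips with 20 to 120 N. Pads are 22 mm wide; open, the fingers measure 114 mm over their backs; the gripper's body (76 mm by 85 mm) begins 54 mm behind the grasp point. The pads swing forward as they close: fully open they stand 13 mm farther back than shut.
Start: joints at [1.159, 0.241, 0.005, 1.335, 0, 1.571], TCP at [0.2, 0.458, 0.231] pointing down, gripper open.
Joint ranges: [-2.72, 2.72], [-1.05, 1.87], [-1.09, 1.28], [-1.99, 2.15], [-1.42, 1.44], [-3.14, 3.14]. Speed limits (rad/s): [2.79, 2.79, 3.14, 3.14, 3.14, 3.14].

### API

Orientations are given as a unit quaternion [x, y, z, w].
In Python, from workcell import bot, vision, ticket, get_obs gives the robot as it stands (bot), with the cameras (vision), the job (ticket) and the readings as plain functions.
- The arm moves only by the shell command python3 jog.py 'ROWS'. ROWS is a JSON list of rows, 1 to 10 of them, each written [[rx, ry, rz], [dx, dy, dz], opening]: a rotation vector rx, ry, rz in rad, then dx, dy, dz in m, then the finger opening in m; each row is the pose to reach, as a shift and turn from the pose commanded when the command began, along the tool's axes at that moment; what a row does not reach only later rows make up. A row lasts 1/8 s, in which the tool goes at most 0.0625 m and 0.188 rad, less where a joint would pass 70% of its speed; a pose out of reach is approached as far as the arm can. The fingers move at their own pace and stop on an object; the grip force is fixed at half the most. Time passes only in rows, so rows that do not move let the fingers close. It prints the time, the measured TCP pose, the force, the opening and the grip force at its end. Input that does not fit is refused with a message, and nothing moves.
- get_obs(): the state, without advancing time (a new reading comes with each control period).
- vision.camera(name): name is "scene" or "top" or "wrist"; returns the picture (400x640x3 uint8, red, green, blue); there is no depth.
- vision.calibration(name): a dict with "mtx" (3x3 intrinsics, pixels), "R" (3x3) and "t" (3): a world point X has camera coordinates R X + t. Camera axes: x right, y down, z forward; pixel columns grow to the right and rows downward; lengths in m; the calibration is good to about 2 mm. A picture is of the moment at which its call begins: read the wrist's pose just before it. calibration takes no time and is no camera call; for the wrist camera it gives the pose at the moment of the call.
- ticket.job_done(): hands the job in; it is judged then, once.
The state is a dict: "clock": time; "joint_pos": joint angles; "joint_vel": joint speeds; "tau": joint torques, N m; "eef_pos": TCP position; "tool_rot": TCP orientation; "ft_force": force on the tool from outside, world axes, zero at the start; "ft_torque": the same for the moment, N m; "grip_width": finger opening in m; "grasp_force": force on a finger pad.
Only numpy, scipy, OpenCV 4.12 (cv2) and the standard library are available. Lean on these libraries where they do the work, as an engineer would, in place of code of your own. Each camera call takes 0.05 s, during which the arm holds its last target. There are 200 camera calls.

## Working session

There is one attempt and no reset: what is moved stays moved. The work goes in short steps, Python scripts to look and compute and a shell command to move; the robot and the scene stay as the last step left them, time stands still between calls to the robot, and variables do not carry over. Pictures are saved under pics/ and viewed, at most 14 in all, crops included, and the job is handed in when it is done.

```bash
ls; mkdir -p pics
python3 - <<'E'
from workcell import bot, vision, ticket, get_obs
import cv2
for n in ("scene","top"):
    cv2.imwrite(f"pics/{n}0.png",vision.camera(n)[:,:,::-1])
    c=vision.calibration(n); print(n,c["mtx"],c["R"],c["t"])
o=get_obs();print(o["eef_pos"],o["tool_rot"],o["grip_width"],bot.pinch_z,o["clock"])
E
```

```text
jog.py
pics
workcell.py
scene [[501.64749416   0.         328.00424468]
 [  0.         501.64749416 195.70862869]
 [  0.           0.           1.        ]] [[ 0.63561765 -0.77199353 -0.00402344]
 [-0.57466399 -0.46965422 -0.67021356]
 [ 0.51551091  0.42831169 -0.74215739]] [-0.36050034  0.23603128  0.86746155]
top [[390.95970999   0.         318.4787544 ]
 [  0.         390.95970999 200.53114702]
 [  0.           0.           1.        ]] [[ 0.02303303 -0.99926521 -0.03063526]
 [-0.99609774 -0.02032699 -0.08588423]
 [ 0.0851984   0.03249389 -0.99583401]] [-0.08412781  0.47103873  0.94381412]
[0.19991232 0.45767179 0.23050184] [ 2.04475935e-01  9.78871126e-01 -9.36131280e-04 -1.83851931e-04] 0.08542747209306961 0.0187 0.1
```

View pics/scene0.png

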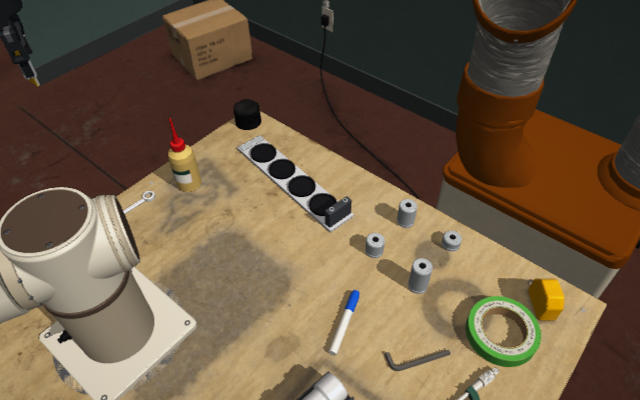

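View pics/top0.png

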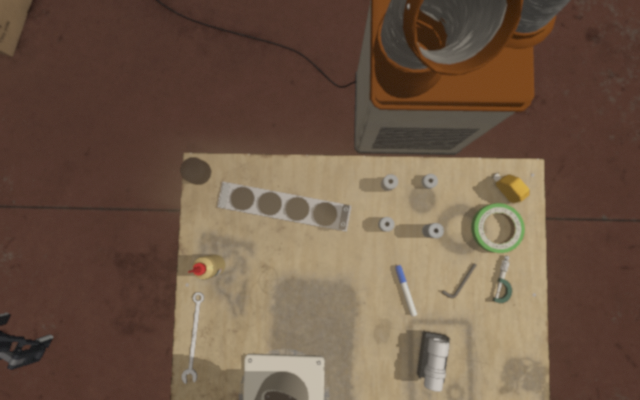

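The scene view shows the strip with its end block at the lower-right end (340,210) and four pillars near (407,212), (374,245), (452,240) and (420,275). In the top view the strip runs from (222,195) to (345,215), and the pillars are at (390,183), (429,181), (387,225) and (434,230). I'll enlarge both.

Run:
```python
import cv2
s=cv2.imread("pics/scene0.png");t=cv2.imread("pics/top0.png")
cv2.imwrite("pics/s1.png",cv2.resize(s[130:300,230:470],(720,510),interpolation=cv2.INTER_CUBIC))  #x3
cv2.imwrite("pics/t1.png",cv2.resize(t[160:250,350:460],(770,630)[:1]+(630,) if 0 else (660,540),interpolation=cv2.INTER_CUBIC)) #x6
cv2.imwrite("pics/t2.png",cv2.resize(t[170:240,210:360],(750,350),interpolation=cv2.INTER_CUBIC)) #x5
```

```text
(no output)
```

View pics/s1.png

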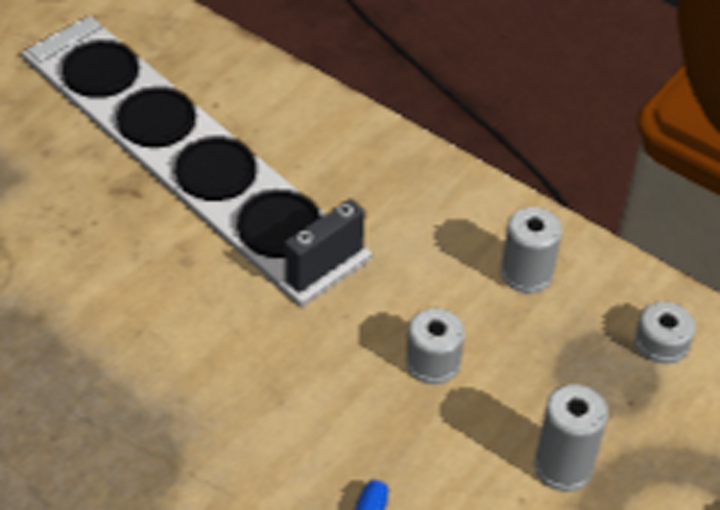

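View pics/t1.png

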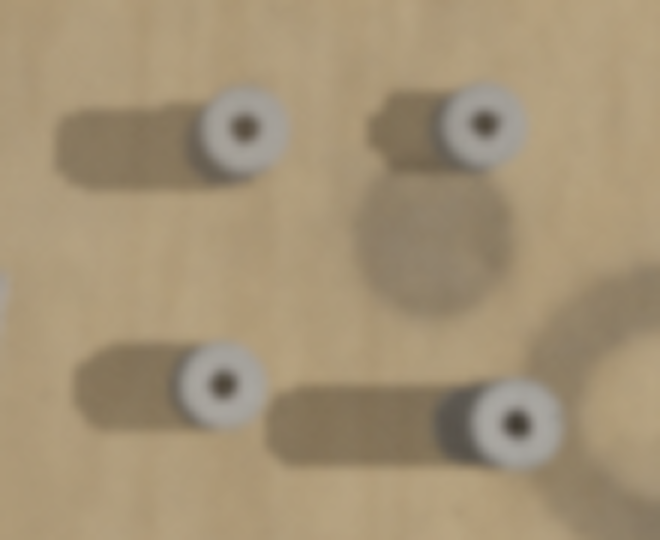

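View pics/t2.png

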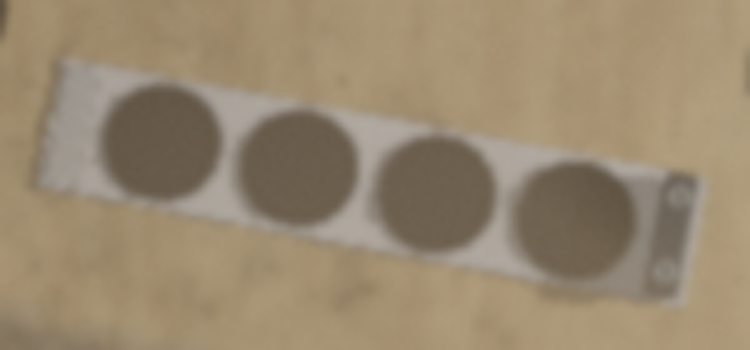

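The crops resolve the hole centres. In the scene crop they are: 52 at (536,225), 38 at (437,328), 24 at (669,321), 66 at (578,407). The cup rims, from far end to block, are at (100,68), (156,116), (215,168) and (278,223). In the top crops I read the holes at (245,127), (224,384), (485,124) and (517,424), and the cups at (161,142), (298,168), (436,193) and (574,220). Next is triangulation.

```bash
cat > h.py <<'E'
from workcell import bot, vision, ticket, get_obs
import numpy as np, cv2
from scipy.spatial.transform import Rotation as Ro
def P(n,c=None):
    c=c or vision.calibration(n); return c["mtx"]@np.c_[c["R"],c["t"]]
def un(p,k,o): return (np.array(p,float)+.5)/k-.5+np.array(o)
def onplane(M,uv,z):
    A=np.c_[M[:,0],M[:,1],M[:,2]*z+M[:,3]]; q=np.linalg.solve(A,[*uv,1]); return q[:2]/q[2]
def delta(target,yaw=None,z=True):
    """tool-axis shift to bring TCP to target (world); yaw: desired closing-line direction angle"""
    o=get_obs(); R=Ro.from_quat(o["tool_rot"])
    print("clock",o["clock"],"tcp",o["eef_pos"].round(4),"d tool",R.inv().apply(np.array(target)-o["eef_pos"]).round(4))
    y=R.as_matrix()[:,1]; a=np.arctan2(y[1],y[0]); print("closing dir",round(a,3),"tool z",R.as_matrix()[:,2].round(3),"tool x",R.as_matrix()[:,0].round(3))
    if yaw is not None: print("rz",round(-((yaw-a+np.pi/2)%np.pi-np.pi/2),3))
E
python3 - <<'E'
from h import *
n=["p52","p38","p24","p66","c4","c3","c2","c1","scr1","scr2"]
S=un([(536,225),(437,328),(669,321),(578,407),(100,68),(156,116),(215,168),(278,223),(306,237),(346,209)],3,(230,130))
T=np.r_[un([(245,127),(224,384),(485,124),(517,424)],6,(350,160)),un([(161,142),(298,168),(436,193),(574,220),(666,272),(680,197)],5,(210,170))]
a,b=P("scene"),P("top")
X=cv2.triangulatePoints(a,b,S.T,T.T); X=(X[:3]/X[3]).T
h=[.052,.038,.024,.066]+[.015]*4+[.05]*2
for i in range(10): print(n[i],X[i].round(4),onplane(a,S[i],h[i]).round(4),onplane(b,T[i],h[i]).round(4),np.hypot(*X[i][:2]).round(3))
delta([0,0,0])
E
python3 - <<'E'
from h import *
X=cv2.triangulatePoints(P("scene"),P("top"),np.array([[172.,121.]]).T,np.array([[195.,269.]]).T);print("bottle tip",(X[:3]/X[3]).T)
delta([.4055,-.3475,.20],-.166)
E
```

```text
bottle tip [[0.30997756 0.17302973 0.17979399]]
clock 0.1 tcp [0.1999 0.4577 0.2305] d tool [-0.5107 -0.6555  0.0318]
closing dir 1.159 tool z [-0.001 -0.002 -1.   ] tool x [-0.916  0.4   -0.   ]
rz 1.325
```

```bash
python3 jog.py '[[[0,0,0],[0,0,-0.03],0.085],[[0,0,0.1],[-0.02,-0.02,-0.06],0.085],[[0,0,0.25],[-0.05,-0.06,-0.07],0.085],[[0,0,0.4],[-0.08,-0.1,-0.07],0.085],[[0,0,0.55],[-0.11,-0.14,-0.07],0.085],[[0,0,0.7],[-0.14,-0.18,-0.07],0.085],[[0,0,0.85],[-0.17,-0.22,-0.07],0.085],[[0,0,1.0],[-0.205,-0.265,-0.07],0.085],[[0,0,1.15],[-0.24,-0.31,-0.07],0.085],[[0,0,1.325],[-0.275,-0.355,-0.07],0.085]]'; python3 -c "
from h import *
delta([.4055,-.3475,.20],-.166)"
```

```text
clock: 1.35
eef_pos: [0.31, 0.0211, 0.3012]
tool_rot: [0.765, 0.644, 0.0, 0.0]
ft_force: [1.7, 0.1, -0.0]
grip_width: 0.0848
grasp_force: 0.0
clock 1.35 tcp [0.31   0.0211 0.3012] d tool [-0.347   0.1569  0.1012]
closing dir -0.171 tool z [ 0.001  0.    -1.   ] tool x [0.17  0.985 0.   ]
rz -0.005
```

```bash
python3 jog.py '[[[0,0,0],[-0.05,0.022,0],0.085],[[0,0,0],[-0.1,0.045,0],0.085],[[0,0,0],[-0.15,0.068,0.0],0.085],[[0,0,0],[-0.2,0.09,0.02],0.085],[[0,0,0],[-0.25,0.113,0.04],0.085],[[0,0,0],[-0.3,0.136,0.06],0.085],[[0,0,0],[-0.347,0.157,0.08],0.085],[[0,0,0],[-0.347,0.157,0.1],0.085],[[0,0,0],[-0.347,0.157,0.1],0.085]]'; python3 -c "
from h import *
delta([.4055,-.3475,.20],-.166)
c=vision.calibration('wrist');M=P('wrist',c)
cv2.imwrite('pics/w1.png',vision.camera('wrist')[:,:,::-1])
for n,X in dict(p66=[.4055,-.3475,.066],p24=[.5276,-.346,.024],p38=[.419,-.239,.038],p52=[.5206,-.2448,.052],c1=[.4411,-.0897,.015]).items():
  q=M@np.r_[X,1];print(n,(q[:2]/q[2]).round(1))
"
```

```text
clock: 2.48
eef_pos: [0.406, -0.3447, 0.1987]
tool_rot: [0.764, 0.646, -0.0, -0.003]
ft_force: [0.1, 0.3, -0.1]
grip_width: 0.0853
grasp_force: 0.0
clock 2.475 tcp [ 0.406  -0.3447  0.1987] d tool [-0.0028 -0.0001 -0.0014]
closing dir -0.167 tool z [-0.005  0.004 -1.   ] tool x [0.166 0.986 0.003]
rz -0.001
p66 [323.7 196.2]
p24 [434.9 167.5]
p38 [319.   78.9]
p52 [430.6  63.3]
c1 [315.5 -96.9]
```

View pics/w1.png

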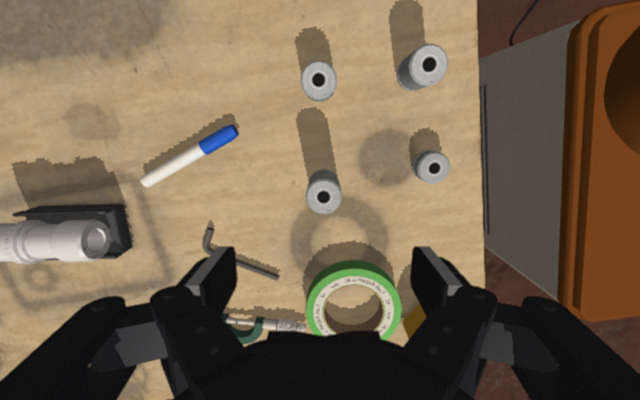

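The wrist view confirms the estimates: the holes at (323,197), (433,167), (319,79) and (429,64) match the predicted pixels within 2 px. Next is the descent on the 66 mm pillar.

```bash
python3 jog.py '[[[0,0,0],[0,0,0],0.085],[[0,0,0],[0,0,0],0.085],[[0,0,0],[0,0,0.02],0.085],[[0,0,0],[0,0,0.05],0.085],[[0,0,0],[0,0,0.08],0.085],[[0,0,0],[0,0,0.1],0.085],[[0,0,0],[0,0,0.1],0.085],[[0,0,0],[0,0,0.1],0.085]]'; python3 -c "
from h import *
delta([.4055,-.3475,.02],-.166)"
```

```text
clock: 3.52
eef_pos: [0.4083, -0.3458, 0.1027]
tool_rot: [0.763, 0.646, 0.0, 0.001]
ft_force: [-0.2, 0.1, -0.3]
grip_width: 0.0849
grasp_force: 0.0
clock 3.525 tcp [ 0.4083 -0.3458  0.1027] d tool [-0.002  -0.0027  0.0827]
closing dir -0.166 tool z [ 0.002 -0.002 -1.   ] tool x [ 0.165  0.986 -0.001]
rz 0.0
```

```bash
python3 jog.py '[[[0,0,0],[-0.002,-0.003,0.02],0.085],[[0,0,0],[-0.002,-0.003,0.05],0.085],[[0,0,0],[-0.002,-0.003,0.07],0.085],[[0,0,0],[-0.002,-0.003,0.083],0.085],[[0,0,0],[-0.002,-0.003,0.083],0.085],[[0,0,0],[-0.002,-0.003,0.083],0.085]]'; python3 -c "
from h import *
delta([.4055,-.3475,.02],-.166)
for i in range(3): print(get_obs()['eef_pos'])"
```

```text
clock: 4.28
eef_pos: [0.405, -0.3475, 0.0194]
tool_rot: [0.763, 0.646, 0.0, 0.001]
ft_force: [-0.8, -0.9, -0.3]
grip_width: 0.085
grasp_force: 0.0
clock 4.275 tcp [ 0.405  -0.3475  0.0194] d tool [ 0.0001  0.0005 -0.0006]
closing dir -0.166 tool z [ 0.002 -0.001 -1.   ] tool x [ 0.165  0.986 -0.001]
rz 0.0
[ 0.40503674 -0.3474738   0.01941864]
[ 0.40503674 -0.3474738   0.01941864]
[ 0.40503674 -0.3474738   0.01941864]
```

```bash
python3 jog.py '[[[0,0,0],[0,0,0],0.03],[[0,0,0],[0,0,0],0.03],[[0,0,0],[0,0,0],0.03],[[0,0,0],[0,0,0],0.03],[[0,0,0],[0,0,0],0.03],[[0,0,0],[0,0,0],0.03],[[0,0,0],[0,0,0],0.03],[[0,0,0],[0,0,0],0.03]]'; python3 -c "
from h import *
delta([.4755,.1172,.2],-.166)"
```

```text
clock: 5.28
eef_pos: [0.4049, -0.3471, 0.0189]
tool_rot: [0.763, 0.646, 0.0, 0.001]
ft_force: [0.9, 0.2, 5.7]
grip_width: 0.0349
grasp_force: 59.6
clock 5.275 tcp [ 0.4049 -0.3471  0.0189] d tool [ 0.4695 -0.0068 -0.1813]
closing dir -0.166 tool z [ 0.001 -0.001 -1.   ] tool x [ 0.165  0.986 -0.   ]
rz 0.0
```

```bash
python3 jog.py '[[[0,0,0],[0,0,-0.03],0.03],[[0,0,0],[0,0,-0.07],0.03],[[0,0,0],[0.02,0,-0.1],0.03],[[0,0,0],[0.06,0,-0.1],0.03],[[0,0,0],[0.11,-0.001,-0.1],0.03],[[0,0,0],[0.16,-0.002,-0.1],0.03],[[0,0,0],[0.21,-0.003,-0.1],0.03],[[0,0,0],[0.26,-0.004,-0.1],0.03],[[0,0,0],[0.31,-0.005,-0.1],0.03],[[0,0,0],[0.36,-0.006,-0.1],0.03]]' | tail -3; python3 jog.py '[[[0,0,0],[0.04,0,0],0.03],[[0,0,0],[0.08,0,0],0.03],[[0,0,0],[0.11,-0.001,0],0.03],[[0,0,0],[0.11,-0.001,0.02],0.03],[[0,0,0],[0.11,-0.001,0.02],0.03],[[0,0,0],[0.11,-0.001,0.02],0.03]]'; python3 -c "
from h import *
delta([.4755,.1172,.035],-.166)"
```

```text
ft_force: [0.8, 0.1, -5.9]
grip_width: 0.0349
grasp_force: 61.4
clock: 7.28
eef_pos: [0.474, 0.1172, 0.0976]
tool_rot: [0.763, 0.646, -0.001, -0.0]
ft_force: [0.4, -1.2, -5.8]
grip_width: 0.035
grasp_force: 61.1
clock 7.275 tcp [0.474  0.1172 0.0976] d tool [0.0003 0.0016 0.0626]
closing dir -0.167 tool z [-0.003 -0.001 -1.   ] tool x [ 0.166  0.986 -0.001]
rz -0.001
```

```bash
python3 jog.py '[[[0,0,0],[0,0.0015,0.02],0.03],[[0,0,0],[0,0.0015,0.04],0.03],[[0,0,0],[0,0.0015,0.055],0.03],[[0,0,0],[0,0.0015,0.063],0.03],[[0,0,0],[0,0.0015,0.063],0.03],[[0,0,0],[0,0.0015,0.063],0.03],[[0,0,0],[0,0.0015,0.063],0.03]]'; python3 -c "
from h import *
delta([.4755,.1172,.030],-.166)"
```

```text
clock: 8.15
eef_pos: [0.4771, 0.1178, 0.036]
tool_rot: [0.763, 0.646, 0.001, 0.0]
ft_force: [-1.4, 0.0, -5.7]
grip_width: 0.0348
grasp_force: 61.2
clock 8.15 tcp [0.4771 0.1178 0.036 ] d tool [-0.0008 -0.0015  0.006 ]
closing dir -0.166 tool z [ 0.001  0.    -1.   ] tool x [0.165 0.986 0.001]
rz 0.0
```

```bash
python3 jog.py '[[[0,0,0],[-0.001,-0.001,0.003],0.03],[[0,0,0],[-0.001,-0.001,0.005],0.03],[[0,0,0],[-0.001,-0.001,0.006],0.03],[[0,0,0],[-0.001,-0.001,0.006],0.03],[[0,0,0],[-0.001,-0.001,0.006],0.03]]'; python3 -c "
from h import *
delta([.4755,.1172,.030],-.166)"
```

```text
clock: 8.78
eef_pos: [0.4751, 0.1167, 0.0299]
tool_rot: [0.763, 0.646, -0.0, -0.0]
ft_force: [-3.2, -1.6, 6.4]
grip_width: 0.0342
grasp_force: 62.1
clock 8.775 tcp [0.4751 0.1167 0.0299] d tool [ 0.0005  0.0003 -0.0001]
closing dir -0.166 tool z [-0. -0. -1.] tool x [ 0.165  0.986 -0.   ]
rz 0.0
```

```bash
python3 jog.py '[[[0,0,0],[0,0,0],0.06],[[0,0,0],[0,0,0],0.085],[[0,0,0],[0,0,0],0.085],[[0,0,0],[0,0,0],0.085],[[0,0,0],[0,0,-0.02],0.085],[[0,0,0],[0,0,-0.06],0.085],[[0,0,0],[0,0,-0.11],0.085],[[0,0,0],[0,0,-0.12],0.085],[[0,0,0],[0,0,-0.12],0.085]]'; python3 -c "
from h import *
delta([.5206,-.2448,.11],-.166)
cv2.imwrite('pics/w2.png',cv2.resize(vision.camera('wrist')[:,:,::-1],(640,400)))"
```

```text
clock: 9.9
eef_pos: [0.4757, 0.1169, 0.1497]
tool_rot: [0.763, 0.646, 0.001, 0.0]
ft_force: [-0.4, -0.7, -0.1]
grip_width: 0.0851
grasp_force: 0.0
clock 9.9 tcp [0.4757 0.1169 0.1497] d tool [-0.3493  0.1039  0.0396]
closing dir -0.166 tool z [ 0.002  0.    -1.   ] tool x [0.165 0.986 0.001]
rz 0.0
```

View pics/w2.png

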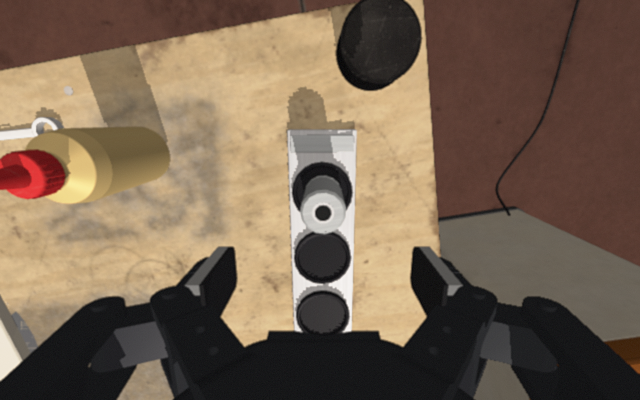

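The wrist view shows the 66 mm pillar upright in the far cup, with its hole at (323,212) on the cup column (~322). Next is the 52 mm pillar.

```bash
python3 jog.py '[[[0,0,0],[-0.03,0.009,0],0.085],[[0,0,0],[-0.08,0.024,0],0.085],[[0,0,0],[-0.13,0.039,0],0.085],[[0,0,0],[-0.18,0.054,0],0.085],[[0,0,0],[-0.23,0.069,0],0.085],[[0,0,0],[-0.28,0.084,0],0.085],[[0,0,0],[-0.32,0.096,0.01],0.085],[[0,0,0],[-0.349,0.104,0.03],0.085],[[0,0,0],[-0.349,0.104,0.05],0.085],[[0,0,0],[-0.349,0.104,0.05],0.085]]'|head -2; python3 jog.py '[[[0,0,0],[0,0,0],0.085],[[0,0,0],[0,0,0],0.085]]'|head -2; python3 -c "
from h import *
delta([.5206,-.2448,.014],-.166)"
```

```text
clock: 11.2
eef_pos: [0.5172, -0.2437, 0.0952]
clock: 11.45
eef_pos: [0.5208, -0.2443, 0.1]
clock 11.45 tcp [ 0.5208 -0.2443  0.1   ] d tool [-0.0005 -0.0002  0.086 ]
closing dir -0.165 tool z [ 0.001 -0.001 -1.   ] tool x [ 0.164  0.986 -0.   ]
rz 0.001
```

```bash
python3 jog.py '[[[0,0,0],[0,0,0.02],0.085],[[0,0,0],[0,0,0.05],0.085],[[0,0,0],[0,0,0.075],0.085],[[0,0,0],[0,0,0.086],0.085],[[0,0,0],[0,0,0.086],0.085],[[0,0,0],[0,0,0.086],0.085]]' | head -3;  python3 jog.py '[[[0,0,0],[0,0,0],0.03],[[0,0,0],[0,0,0],0.03],[[0,0,0],[0,0,0],0.03],[[0,0,0],[0,0,0],0.03],[[0,0,0],[0,0,0],0.03],[[0,0,0],[0,0,0],0.03],[[0,0,0],[0,0,0],0.03],[[0,0,0],[0,0,0],0.03]]'; python3 -c "
from h import *
delta([.464,.0482,.2],-.166)"
```

```text
clock: 12.2
eef_pos: [0.5213, -0.245, 0.0146]
tool_rot: [0.763, 0.646, 0.001, 0.001]
clock: 13.2
eef_pos: [0.5202, -0.2447, 0.0139]
tool_rot: [0.763, 0.646, -0.0, 0.0]
ft_force: [-2.4, 0.2, 4.9]
grip_width: 0.035
grasp_force: 60.0
clock 13.2 tcp [ 0.5202 -0.2447  0.0139] d tool [ 0.2796 -0.1038 -0.1862]
closing dir -0.166 tool z [ 0. -0. -1.] tool x [ 0.165  0.986 -0.   ]
rz -0.0
```

```bash
python3 jog.py '[[[0,0,0],[0,0,-0.03],0.03],[[0,0,0],[0,0,-0.07],0.03],[[0,0,0],[0.02,-0.008,-0.09],0.03],[[0,0,0],[0.06,-0.023,-0.09],0.03],[[0,0,0],[0.11,-0.041,-0.09],0.03],[[0,0,0],[0.16,-0.06,-0.09],0.03],[[0,0,0],[0.21,-0.079,-0.09],0.03],[[0,0,0],[0.25,-0.094,-0.09],0.03],[[0,0,0],[0.279,-0.104,-0.09],0.03],[[0,0,0],[0.279,-0.104,-0.08],0.03]]' | tail -3; python3 jog.py '[[[0,0,0],[0,0,0],0.03],[[0,0,0],[0,0,0.02],0.03],[[0,0,0],[0,0,0.04],0.03],[[0,0,0],[0,0,0.055],0.03],[[0,0,0],[0,0,0.06],0.03],[[0,0,0],[0,0,0.06],0.03]]'; python3 -c "
from h import *
delta([.464,.0482,.025],-.166)"
```

```text
ft_force: [-0.0, -0.1, -4.5]
grip_width: 0.0346
grasp_force: 60.6
clock: 15.2
eef_pos: [0.4637, 0.047, 0.0331]
tool_rot: [0.764, 0.646, -0.0, -0.0]
ft_force: [-0.6, 0.9, -4.3]
grip_width: 0.0347
grasp_force: 60.6
clock 15.2 tcp [0.4637 0.047  0.0331] d tool [0.0012 0.0001 0.0081]
closing dir -0.167 tool z [-0.001 -0.    -1.   ] tool x [ 0.167  0.986 -0.   ]
rz -0.001
```

```bash
python3 jog.py '[[[0,0,0],[0.001,0,0.003],0.03],[[0,0,0],[0.001,0,0.006],0.03],[[0,0,0],[0.001,0,0.008],0.03],[[0,0,0],[0.001,0,0.008],0.03],[[0,0,0],[0.001,0,0.008],0.03]]'; python3 -c "
from h import *
delta([.464,.0482,.025],-.166)"
```

```text
clock: 15.82
eef_pos: [0.464, 0.0488, 0.0254]
tool_rot: [0.763, 0.646, 0.0, 0.0]
ft_force: [0.3, -0.0, -4.1]
grip_width: 0.0351
grasp_force: 60.6
clock 15.825 tcp [0.464  0.0488 0.0254] d tool [-0.0006  0.0001  0.0004]
closing dir -0.166 tool z [ 0.  0. -1.] tool x [0.165 0.986 0.   ]
rz 0.0
```

Not yet touching, so I'll go 1 mm lower and then release.

```bash
python3 jog.py '[[[0,0,0],[0,0,0.001],0.03],[[0,0,0],[0,0,0.0012],0.03],[[0,0,0],[0,0,0.0012],0.03]]'; python3 -c "
from h import *
delta([.464,.0482,.025],-.166)"
```

```text
clock: 16.2
eef_pos: [0.4641, 0.0488, 0.0249]
tool_rot: [0.763, 0.646, 0.0, 0.0]
ft_force: [-2.6, 0.3, 5.8]
grip_width: 0.0345
grasp_force: 61.3
clock 16.2 tcp [0.4641 0.0488 0.0249] d tool [-0.0006 -0.     -0.0001]
closing dir -0.166 tool z [ 0.001  0.    -1.   ] tool x [0.165 0.986 0.   ]
rz 0.0
```

```bash
python3 jog.py '[[[0,0,0],[0,0,0],0.06],[[0,0,0],[0,0,0],0.085],[[0,0,0],[0,0,0],0.085],[[0,0,0],[0,0,0],0.085],[[0,0,0],[0,0,-0.02],0.085],[[0,0,0],[0,0,-0.06],0.085],[[0,0,0],[0,0,-0.1],0.085],[[0,0,0],[0,0,-0.12],0.085],[[0,0,0],[0,0,-0.12],0.085]]'|tail -3; python3 -c "
from h import *
delta([.419,-.239,.1],-.166)
cv2.imwrite('pics/w3.png',vision.camera('wrist')[:,:,::-1])"
```

```text
ft_force: [0.8, 0.2, 0.1]
grip_width: 0.0849
grasp_force: 0.0
clock 17.325 tcp [0.4654 0.0489 0.1457] d tool [-0.2916  0.0016  0.0454]
closing dir -0.166 tool z [ 0.004  0.    -1.   ] tool x [0.165 0.986 0.001]
rz 0.0
```

View pics/w3.png

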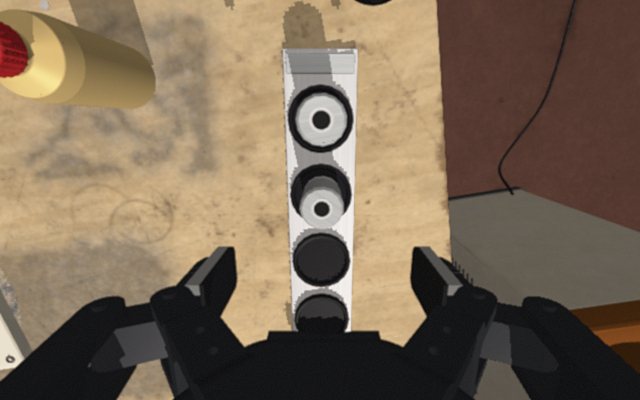

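Both pillars stand in their cups, with holes at (321,120) and (322,209), each centred in its cup. Next is the 38 mm pillar.

```bash
python3 jog.py '[[[0,0,0],[-0.03,0,0],0.085],[[0,0,0],[-0.08,0,0],0.085],[[0,0,0],[-0.13,0.001,0],0.085],[[0,0,0],[-0.18,0.001,0],0.085],[[0,0,0],[-0.23,0.002,0],0.085],[[0,0,0],[-0.27,0.002,0.01],0.085],[[0,0,0],[-0.291,0.002,0.03],0.085],[[0,0,0],[-0.291,0.002,0.045],0.085],[[0,0,0],[-0.291,0.002,0.045],0.085],[[0,0,0],[-0.291,0.002,0.045],0.085]]'|head -2; python3 -c "
from h import *
delta([.419,-.239,.01],-.166)"
```

```text
clock: 18.62
eef_pos: [0.4176, -0.2382, 0.0987]
clock 18.625 tcp [ 0.4176 -0.2382  0.0987] d tool [-0.0006  0.0016  0.0887]
closing dir -0.166 tool z [-0.001  0.001 -1.   ] tool x [0.165 0.986 0.   ]
rz 0.0
```

```bash
python3 jog.py '[[[0,0,0],[0,0.001,0.02],0.085],[[0,0,0],[0,0.001,0.05],0.085],[[0,0,0],[0,0.001,0.075],0.085],[[0,0,0],[0,0.001,0.089],0.085],[[0,0,0],[0,0.001,0.089],0.085],[[0,0,0],[0,0.001,0.089],0.085]]' | head -3;  python3 jog.py '[[[0,0,0],[0,0,0],0.03],[[0,0,0],[0,0,0],0.03],[[0,0,0],[0,0,0],0.03],[[0,0,0],[0,0,0],0.03],[[0,0,0],[0,0,0],0.03],[[0,0,0],[0,0,0],0.03],[[0,0,0],[0,0,0],0.03],[[0,0,0],[0,0,0],0.03]]'; python3 -c "
from h import *
delta([.4526,-.0208,.1],-.166)"
```

```text
clock: 19.38
eef_pos: [0.4197, -0.2391, 0.0111]
tool_rot: [0.763, 0.646, 0.0, 0.001]
clock: 20.38
eef_pos: [0.4192, -0.2391, 0.0108]
tool_rot: [0.763, 0.646, 0.0, 0.001]
ft_force: [-0.6, 0.2, 5.0]
grip_width: 0.0342
grasp_force: 59.7
clock 20.375 tcp [ 0.4192 -0.2391  0.0108] d tool [ 0.2207 -0.003  -0.0893]
closing dir -0.166 tool z [ 0.001 -0.001 -1.   ] tool x [ 0.165  0.986 -0.001]
rz -0.0
```

```bash
python3 jog.py '[[[0,0,0],[0,0,-0.03],0.03],[[0,0,0],[0,0,-0.07],0.03],[[0,0,0],[0.02,0,-0.09],0.03],[[0,0,0],[0.06,-0.001,-0.09],0.03],[[0,0,0],[0.11,-0.002,-0.09],0.03],[[0,0,0],[0.16,-0.003,-0.09],0.03],[[0,0,0],[0.2,-0.003,-0.09],0.03],[[0,0,0],[0.221,-0.003,-0.09],0.03],[[0,0,0],[0.221,-0.003,-0.08],0.03],[[0,0,0],[0.221,-0.003,-0.07],0.03]]' | tail -3; python3 jog.py '[[[0,0,0],[0,0,0],0.03],[[0,0,0],[0,0,0.02],0.03],[[0,0,0],[0,0,0.04],0.03],[[0,0,0],[0,0,0.05],0.03],[[0,0,0],[0,0,0.05],0.03],[[0,0,0],[0,0,0.05],0.03]]'; python3 -c "
from h import *
delta([.4526,-.0208,.0218],-.166)"
```

```text
ft_force: [-0.1, -0.3, -1.5]
grip_width: 0.0342
grasp_force: 60.2
clock: 22.38
eef_pos: [0.453, -0.0206, 0.0307]
tool_rot: [0.763, 0.646, 0.0, 0.0]
ft_force: [0.3, 0.5, -2.4]
grip_width: 0.0344
grasp_force: 60.2
clock 22.375 tcp [ 0.453  -0.0206  0.0307] d tool [-0.0003 -0.0004  0.0089]
closing dir -0.166 tool z [ 0.001 -0.    -1.   ] tool x [0.166 0.986 0.   ]
rz -0.0
```

```bash
python3 jog.py '[[[0,0,0],[0,0,0.003],0.03],[[0,0,0],[0,0,0.006],0.03],[[0,0,0],[0,0,0.009],0.03],[[0,0,0],[0,0,0.0095],0.03],[[0,0,0],[0,0,0.0095],0.03]]'; python3 -c "
from h import *
delta([.4526,-.0208,.0218],-.166)"
```

```text
clock: 23.0
eef_pos: [0.4525, -0.0202, 0.0218]
tool_rot: [0.763, 0.646, 0.0, 0.0]
ft_force: [-3.3, -0.3, 9.1]
grip_width: 0.0341
grasp_force: 61.7
clock 23.0 tcp [ 0.4525 -0.0202  0.0218] d tool [-0.0005  0.0002 -0.    ]
closing dir -0.166 tool z [ 0.001  0.    -1.   ] tool x [0.165 0.986 0.   ]
rz 0.0
```

```bash
python3 jog.py '[[[0,0,0],[0,0,0],0.06],[[0,0,0],[0,0,0],0.085],[[0,0,0],[0,0,0],0.085],[[0,0,0],[0,0,0],0.085],[[0,0,0],[0,0,-0.02],0.085],[[0,0,0],[0,0,-0.06],0.085],[[0,0,0],[0,0,-0.1],0.085],[[0,0,0],[0,0,-0.1],0.085]]'|tail -3;  python3 jog.py '[[[0,0,0],[-0.03,0.013,0],0.085],[[0,0,0],[-0.08,0.033,0],0.085],[[0,0,0],[-0.13,0.054,0],0.085],[[0,0,0],[-0.18,0.075,0],0.085],[[0,0,0],[-0.23,0.095,0],0.085],[[0,0,0],[-0.28,0.116,0],0.085],[[0,0,0],[-0.309,0.128,0.01],0.085],[[0,0,0],[-0.309,0.128,0.03],0.085],[[0,0,0],[-0.309,0.128,0.03],0.085],[[0,0,0],[-0.309,0.128,0.03],0.085]]'|head -2; python3 -c "
from h import *
delta([.5276,-.346,.004],-.166)"
```

```text
ft_force: [1.1, -0.8, -0.6]
grip_width: 0.0853
grasp_force: 0.0
clock: 25.25
eef_pos: [0.5273, -0.3457, 0.0902]
clock 25.25 tcp [ 0.5273 -0.3457  0.0902] d tool [-0.0003  0.0005  0.0862]
closing dir -0.166 tool z [-0.001  0.001 -1.   ] tool x [0.165 0.986 0.001]
rz 0.0
```

```bash
python3 jog.py '[[[0,0,0],[0,0,0.02],0.085],[[0,0,0],[0,0,0.05],0.085],[[0,0,0],[0,0,0.075],0.085],[[0,0,0],[0,0,0.084],0.085],[[0,0,0],[0,0,0.084],0.085],[[0,0,0],[0,0,0.084],0.085]]' | head -3;  python3 jog.py '[[[0,0,0],[0,0,0],0.03],[[0,0,0],[0,0,0],0.03],[[0,0,0],[0,0,0],0.03],[[0,0,0],[0,0,0],0.03],[[0,0,0],[0,0,0],0.03],[[0,0,0],[0,0,0],0.03],[[0,0,0],[0,0,0],0.03],[[0,0,0],[0,0,0],0.03]]'; python3 -c "
from h import *
delta([.4411,-.0897,.1],-.166)
cv2.imwrite('pics/s2.png',cv2.resize(vision.camera('scene')[130:300,230:500,::-1],(810,510)[:0] or (780,491),interpolation=cv2.INTER_CUBIC))"
```

```text
clock: 26.0
eef_pos: [0.5286, -0.3467, 0.0082]
tool_rot: [0.763, 0.646, 0.0, 0.001]
clock: 27.0
eef_pos: [0.528, -0.3466, 0.0074]
tool_rot: [0.763, 0.646, 0.0, 0.001]
ft_force: [0.4, 0.2, 5.5]
grip_width: 0.0341
grasp_force: 60.3
clock 27.0 tcp [ 0.528  -0.3466  0.0074] d tool [ 0.2389 -0.1281 -0.0929]
closing dir -0.166 tool z [ 0.001 -0.001 -1.   ] tool x [ 0.165  0.986 -0.001]
rz -0.0
```

View pics/s2.png

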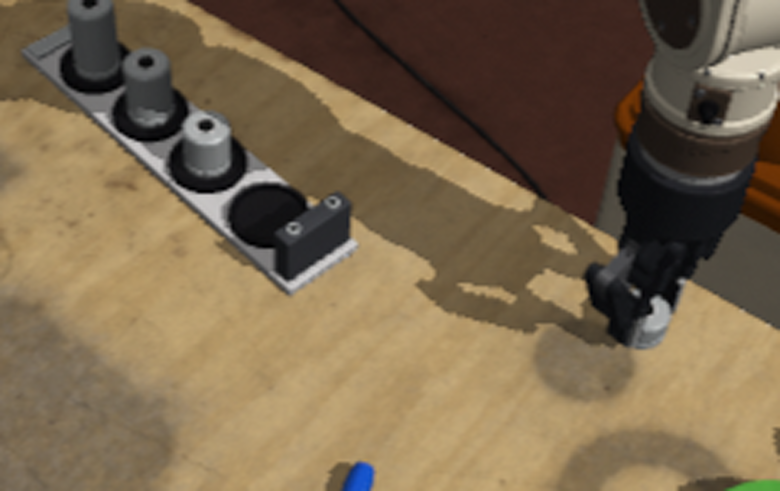

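The three placed pillars stand upright at crop (92,40), (147,90) and (205,150), and the 24 mm pillar is held at (650,325). Cup 1 at (268,213), beside the block, is free.

```bash
python3 jog.py '[[[0,0,0],[0,0,-0.03],0.03],[[0,0,0],[0,0,-0.07],0.03],[[0,0,0],[0.02,-0.011,-0.09],0.03],[[0,0,0],[0.06,-0.032,-0.09],0.03],[[0,0,0],[0.11,-0.059,-0.09],0.03],[[0,0,0],[0.16,-0.086,-0.09],0.03],[[0,0,0],[0.2,-0.107,-0.09],0.03],[[0,0,0],[0.239,-0.128,-0.09],0.03],[[0,0,0],[0.239,-0.128,-0.085],0.03],[[0,0,0],[0.239,-0.128,-0.08],0.03]]' | tail -3; python3 jog.py '[[[0,0,0],[0,0,0],0.03],[[0,0,0],[0,0,0],0.03],[[0,0,0],[0,0,0.02],0.03],[[0,0,0],[0,0,0.04],0.03],[[0,0,0],[0,0,0.06],0.03],[[0,0,0],[0,0,0.06],0.03],[[0,0,0],[0,0,0.06],0.03]]'; python3 -c "
from h import *
delta([.4411,-.0897,.0184],-.166)"
```

```text
ft_force: [-0.4, -0.1, -1.1]
grip_width: 0.0335
grasp_force: 60.1
clock: 29.18
eef_pos: [0.4414, -0.0898, 0.0272]
tool_rot: [0.764, 0.646, 0.0, 0.0]
ft_force: [0.2, -0.2, -2.1]
grip_width: 0.0339
grasp_force: 60.1
clock 29.175 tcp [ 0.4414 -0.0898  0.0272] d tool [ 0.     -0.0004  0.0088]
closing dir -0.167 tool z [ 0.001 -0.    -1.   ] tool x [ 0.166  0.986 -0.   ]
rz -0.001
```

```bash
python3 jog.py '[[[0,0,0],[0,0,0.003],0.03],[[0,0,0],[0,0,0.006],0.03],[[0,0,0],[0,0,0.0085],0.03],[[0,0,0],[0,0,0.009],0.03],[[0,0,0],[0,0,0.009],0.03]]'; python3 -c "
from h import *
delta([.4411,-.0897,.0184],-.166)"
```

```text
clock: 29.8
eef_pos: [0.441, -0.0893, 0.0183]
tool_rot: [0.763, 0.646, 0.0, 0.0]
ft_force: [-1.9, 0.1, 6.1]
grip_width: 0.0337
grasp_force: 61.0
clock 29.8 tcp [ 0.441  -0.0893  0.0183] d tool [-0.0003  0.0002 -0.0001]
closing dir -0.166 tool z [ 0.001 -0.    -1.   ] tool x [ 0.165  0.986 -0.   ]
rz 0.0
```

```bash
python3 jog.py '[[[0,0,0],[0,0,0],0.06],[[0,0,0],[0,0,0],0.085],[[0,0,0],[0,0,0],0.085],[[0,0,0],[0,0,0],0.085],[[0,0,0],[0,0,-0.02],0.085],[[0,0,0],[0,0,-0.06],0.085],[[0,0,0],[0,0,-0.1],0.085],[[0,0,0],[-0.05,0,-0.12],0.085],[[0,0,0],[-0.1,0,-0.13],0.085],[[0,0,0],[-0.15,0,-0.13],0.085]]'|tail -3; python3 jog.py '[[[0,0,0],[0,0,0],0.085],[[0,0,0],[0,0,0],0.085]]'|head -2;python3 - <<'E'
from h import *
c=vision.calibration('wrist');M=P('wrist',c)
w=vision.camera('wrist')[:,:,::-1]; s=vision.camera('scene')[110:260,220:400,::-1]
cv2.imwrite('pics/w4.png',w);cv2.imwrite('pics/s3.png',cv2.resize(s,(720,600),interpolation=cv2.INTER_CUBIC))
C=[(.4411,-.0897),(.4526,-.0208),(.464,.0482),(.4755,.1172)]
for (x,y),h in zip(C,(.024,.038,.052,.066)):
    q=M@np.r_[x,y,h+.011,1];r=P('scene')@np.r_[x,y,h+.011,1];print((q[:2]/q[2]).round(1),((r[:2]/r[2]-[220,110])*4+1.5).round(1))
E
```

```text
ft_force: [1.3, -0.2, -0.4]
grip_width: 0.0847
grasp_force: 0.0
clock: 31.3
eef_pos: [0.4156, -0.2368, 0.1472]
[324.2   8.7] [412.1 346.7]
[ 324.2 -120.8] [325.2 254.7]
[ 324.  -302.1] [242.2 167. ]
[ 323.9 -573.7] [163.   83.2]
```

View pics/w4.png

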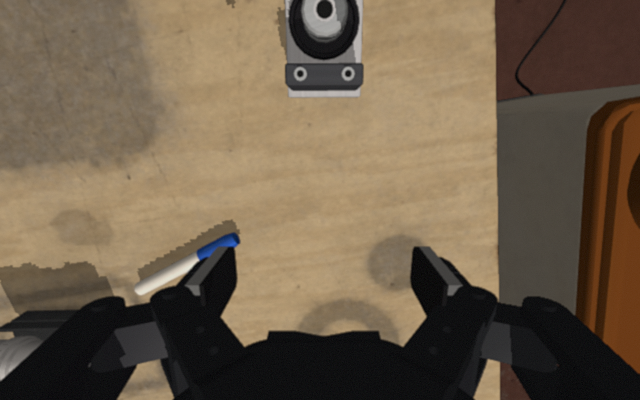

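View pics/s3.png

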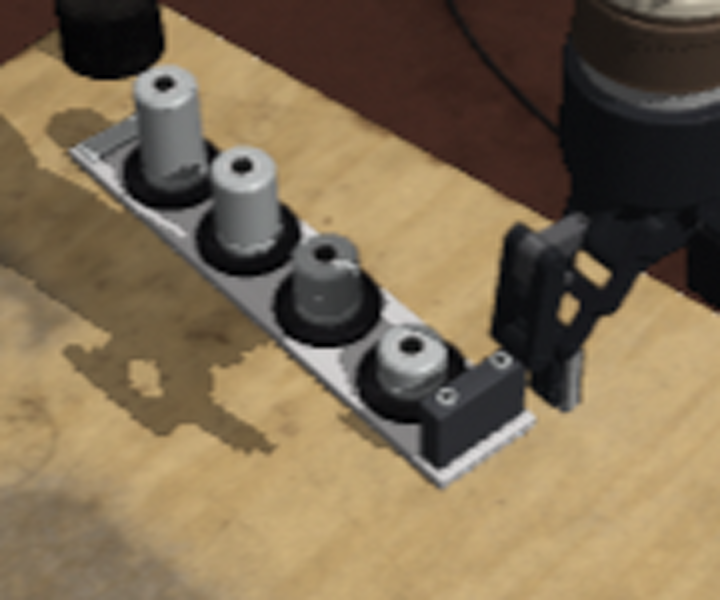

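All four pillars stand flat in order. Their holes in the scene crop, at (411,346), (325,254), (242,166) and (163,84), match the predicted tops within about 1 px, and the arm is clear. Handing in.

```bash
python3 -c "
from workcell import bot, vision, ticket, get_obs
print(ticket.job_done())"
```

```text
the job is handed in; nothing more can be done
None
```

The job is handed in: the 24, 38, 52 and 66 mm pillars stand upright in cups 1 to 4 counted from the end block, none was knocked over, and the arm was clear at about 31 s; the hand-in call returned no verdict.

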